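# Third hand: press a steel strip against the sprung stop of a tacking jig

### The job

Lift the loose sheet-metal cover off the sprung stop of the tacking jig and set it down upright on the bench, clear of the jig, without dropping it. Then bring the long narrow steel strip that lies beside the jig, lay it flat and straight along the jig bed and push its end centrally and squarely against the stop, so that the stop is pressed in about half of its 20 mm travel and never to its end. Finish while holding it there: the program ends with the gripper still pressing the strip steadily against the stop, ready to be tacked; leave the short plate, the spanner and the tape measure where they are.

Things in the scene. Friction and masses are not known exactly. Their poses are not given: they have to be found in the camera images.
- jig: Fixed tacking jig: steel bed 260 mm (x) by 110 mm (y), 12 mm thick. Origin at the centre of its underside, at bench level, z up. Its +x runs along the bed from the open end, near the robot, to the stop. At the far end stands a fixed grey spring housing, x from +66 to +112 mm, 60 mm wide, top 48 mm over the bench. The bed from x = -130 to +30 mm is free.
- stop (a joint): Travel of the sprung stop in m: 0 as it stands free, growing as it is pushed along the jig's +x into its housing, to 0.020 at the end of its travel. The spring gives about 0.9 N per mm (9 N at half travel) and pushes it back when let go.
- stop_face (a point): Centre of the face of the stop, a steel pad 44 mm wide and 26 mm high that looks along the jig's -x; it moves with the stop. Unpressed it lies at x = +30 mm, y = 0, 27 mm above the bench in the jig's frame; the pad spans 14 to 40 mm over the bench. At the start it is hidden under the cover.
- cover: Loose aluminium cover, about 0.2 kg: an upside-down box 104 mm (x) by 80 (y) by 50 high, 3 mm walls, open below, black bar handle on top. Origin at the centre of its lower rim, z up. At the start it stands on the jig bed over stop and housing, its axes along the jig's (within 0.02 rad), and bars the strip from the stop; lift it straight up 50 mm or more to clear them.
- cover_handle (a point): Centre of the cover's black handle bar, 74 mm above the cover's lower rim. The bar is 66 mm long (cover's x), 14 mm wide (y), 16 mm high, on two short posts.
- strip: The work: a loose dark steel strip, 120 mm long (its y), 35 mm wide (x), 10 mm thick (z), about 0.33 kg, lying flat on the bench 0.15 to 0.4 m to one side (left or right) of the jig. Origin at the centre of its underside. Grasp it across the 35 mm. (Similar scraps at the far left edge of the bench are fixed clutter.)
- short_plate: Bystander: a loose dark steel plate of other shape, 80 x 50 x 8 mm, lying at the other side of the jig. Origin at the centre of its underside. Not to be used.
- pin_spanner: Bystander: a small dark pin spanner 128 x 40 x 12 mm, lying well to the right of the jig. Origin at the centre of its underside.
- tape_measure: Bystander: a yellow tape measure 100 x 35 x 64 mm, standing beyond the jig. Origin at the centre of its underside.
Things that resemble listed ones, but are neither listed nor needed, are in the scene too. Of the things shaped like the strip, the steel one is meant.

How it is judged:
On the way, in this order (a step that is already met when the one before it is completed fails the run):
1. the cover is lifted clear of the stop (height (world z) of cover above 0.05 m), for 0.1 s.
2. the cover stands upright on the bench beside the jig, let go (height (world z) of cover below 0.004 m and angle between cover's own z axis and vertical below 0.1 rad and contact force between the arm and cover below 0.2 N and contact force between jig and cover below 0.1 N), for 0.2 s.
3. the strip presses the stop in about half way (value of joint stop between 0.006 and 0.014 m and contact force between strip and stop above 4 N), for 0.4 s.
At the end, for the whole second after the job is handed in: The gripper still holds the strip, flat on the jig bed (within 5 mm), along the jig within 7 degrees and centred on the stop within 9 mm, its end pressing the stop in by 6 to 14 mm (about 5 to 13 N), at rest; the cover stands upright on the bench, released, touching neither the jig nor the strip (all of step 2 and all of step 3 and velocity of joint stop between -0.005 and 0.005 m/s and contact force between the fingers and strip above 2 N and x of strip in the frame of stop_face between -0.066 and -0.055 m and y of strip in the frame of stop_face between -0.009 and 0.009 m and angle between the y axis of strip and the x axis of jig, either way round below 0.12 rad and z of strip in the frame of jig between 0.009 and 0.017 m and angle between strip's own z axis and vertical below 0.08 rad and contact force between strip and cover below 0.1 N); the arm keeps its last pose, push and grip.
It fails at once if the stop is driven to the end of its travel (value of joint stop above 0.0185 m).
It fails at once if the cover is dropped (contact force between the arm and cover below 0.05 N and linear speed of cover above 0.6 m/s).
It fails at once if a bystander is disturbed (distance of any of short_plate, pin_spanner, tape_measure from where it was at the start of the episode above 0.03 m).
It also fails if it takes over 67 s, if anything falls off the work surface, if the arm or the gripper's body presses on something with over 40 N, if the wrist force passes 120 N, or if a joint passes its speed limit or range.

### The arm

A 6-joint arm with a two-finger parallel gripper is mounted at the origin on the work surface; the furniture and walls round the work are solid. World frame = base frame: x ahead of the robot, y to its left, z up, the work surface at z = 0. Lengths are in m, angles in rad, forces in N, time in s.
With the tool pointing down it reaches from about 0.425 to 0.925 m from the base axis. Payload 12.5 kg.
Tool frame: the origin (TCP) lies at the very end of the fingers, on their centre line; the grasp point (between the pads) lies ctrl.grip_depth behind it (ctrl.grip_depth is the distance from the TCP to the grasp point, in m); z points along the fingers, y is the line along which they close (so a half turn about z gives the same grasp; the last joint's range is limited). The gripper opens to 85 mm and grips with 20 to 120 N. Pads are 22 mm wide; open, the fingers measure 114 mm over their backs; the gripper's body (76 mm by 85 mm) begins 54 mm behind the grasp point. The pads swing forward as they close: fully open they stand 13 mm farther back than shut.
Start: joints at [-1.332, 0.491, 1.559, -0, 1.092, -0.106], TCP at [0.211, -0.588, 0.231] pointing down, gripper open.
Joint ranges: [-3.1, 3.1], [-0.84, 2.19], [0.05, 2.79], [-1.13, 4.28], [0.06, 2.93], [-2.69, 2.69]. Speed limits (rad/s): [2.22, 2.22, 2.79, 3.14, 3.14, 3.14].

### API

Orientations are given as a 3x3 rotation matrix whose columns are the frame's x, y, z axes.
In Python, from station import ctrl gives the robot as it stands.
- The arm moves only by the tool play_rows, never from a script. Its argument "deltas" is a list that holds one entry, the list of rows, each a list of 7 numbers: the turn, a rotation vector about the tool's x, y, z in degrees, then the shift along the tool's x, y, z in mm, then the finger opening in mm, from 0 to 85.4. In form: [[[ax, ay, az, tx, ty, tz, jaw], ...]]. A call has 1 to 10 rows; each row shifts and turns the commanded pose from where the row before left it, along the tool's axes as they then stand; what a row does not reach is not made up. A row lasts 1/8 s, in which the tool goes at most 62.5 mm and 10.7 degrees, less where a joint would pass 70% of its speed; a pose out of reach is approached as far as the arm can. A call is refused whole if a number of a shift passes 62.5 or a number of a turn 10.7, either way. A call with a gripper value outside its range is refused whole. The fingers move at their own pace and stop on an object; the grip force is fixed at half the most. Time passes only in rows, so rows that do not move let the fingers close. It gives the time, the measured TCP pose, the force, the opening and the grip force at its end, in the units of the state.
- ctrl.sense(): the state, without advancing time (a new reading comes with each control period).
- ctrl.read_camera(name): name is "scene" or "top" or "wrist"; returns (picture, depth): 420x560x3 uint8, red, green, blue; 420x560 float32, m along the optical axis (not along the pixel's ray), 0 where there is no reading.
- ctrl.camera_params(name): a dict with "fx", "fy", "cx", "cy" (pixels), "R" (3x3) and "t" (3): a world point X has camera coordinates R X + t; the wrist camera has in their place "mount" (4x4, takes a point from camera to tool coordinates, whose origin is the TCP and whose axes are the flange's). Camera axes: x right, y down, z forward; pixel columns grow to the right and rows downward; lengths in m; the calibration is good to about 2 mm. A picture is of the moment at which its call begins: read the wrist's pose just before it. camera_params takes no time and is no camera call.
- ctrl.hand_in(): hands the job in; it is judged then, once.
The state is a dict: "time": time; "joint_pos": joint angles; "joint_vel": joint speeds; "joint_torque": joint torques, N m; "position": TCP position; "tool_rot": TCP orientation; "ft_force": force on the tool from outside, world axes, zero at the start; "moment": the same for the moment, N m; "grip_width": finger opening in m; "grasp_force": force on a finger pad.
Only numpy, scipy, OpenCV 4.12 (cv2) and the standard library are available. Lean on these libraries where they do the work, as an engineer would, in place of code of your own. Each camera call takes 0.05 s, during which the arm holds its last target. There are 200 camera calls.

## Working session

There is one attempt and no reset: what is moved stays moved. The work goes in short steps, Python scripts to look and compute and a tool call to move; the robot and the scene stay as the last step left them, time stands still between calls to the robot, and variables do not carry over. Pictures are saved under pics/ and viewed, at most 10 in all, crops included, and the job is handed in when it is done.

Besides the shell and the picture viewer there is one more tool, called after "Call:" as a command line: name --argument value ..., lists and objects as JSON in quotes. play_rows: Moves the arm, as the interface text tells. Its arguments: {"type":"object","properties":{"deltas":{"type":"array"}},"required":["deltas"]}

```bash
mkdir -p pics; cat > h.py <<'E'
import numpy as np, cv2
from station import ctrl
def grab(name,tag):
    s=ctrl.sense(); im,d=ctrl.read_camera(name); p=ctrl.camera_params(name)
    K=[p["fx"],p["fy"],p["cx"],p["cy"]]
    if "R" in p:
        R=np.array(p["R"]);t=np.array(p["t"]); M=np.eye(4);M[:3,:3]=R.T;M[:3,3]=-R.T@t
    else:
        T=np.eye(4);T[:3,:3]=s["tool_rot"];T[:3,3]=s["position"]; M=T@np.array(p["mount"])
    v,u=np.mgrid[:420,:560]
    P=np.stack([(u-K[2])/K[0]*d,(v-K[3])/K[1]*d,d],-1)@M[:3,:3].T+M[:3,3]
    np.savez(f"pics/{tag}.npz",im=im,d=d,P=P,M=M,K=K)
    cv2.imwrite(f"pics/{tag}.png",im[:,:,::-1])
    return im,d,P
E
python3 - <<'E'
from h import *
print(ctrl.sense(),ctrl.grip_depth)
for n in("top","scene"): grab(n,n+"0")
a=[cv2.imread(f"pics/{n}0.png") for n in("top","scene")]
E
```

```text
{'time': 0.0, 'joint_pos': array([-1.33158792e+00,  4.91590971e-01,  1.55948428e+00, -3.22559016e-05,
        1.09170764e+00, -1.05575406e-01]), 'joint_vel': array([-0.00064002,  0.00161582, -0.00062999,  0.00167309,  0.00137708,
       -0.00093593]), 'joint_torque': array([ 2.21210321e-03, -6.18426776e+01, -2.61591125e+01,  1.17333803e-05,
        3.97907366e-03, -8.17376247e-06]), 'position': array([ 0.21121659, -0.58796913,  0.23069623]), 'tool_rot': array([[ 9.41143527e-01,  3.38007051e-01, -3.09816474e-04],
       [ 3.38007179e-01, -9.41142829e-01,  1.14956370e-03],
       [ 9.69790825e-05, -1.18662462e-03, -9.99999291e-01]]), 'ft_force': array([-0.46724928,  0.80815748,  0.52727407]), 'moment': array([-0.01006363,  0.0739456 ,  0.01447575]), 'grasp_force': 0.0, 'grip_width': 0.08514877448517774} 0.0187
```

View pics/top0.png

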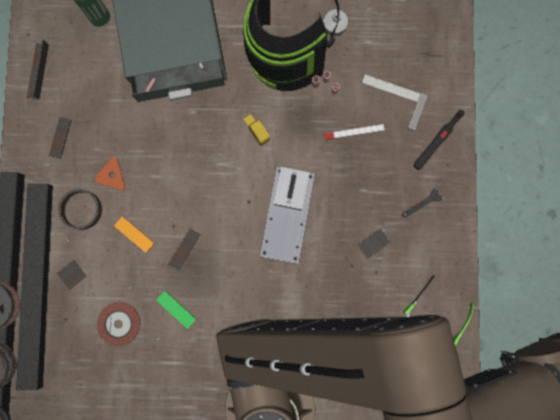

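View pics/scene0.png

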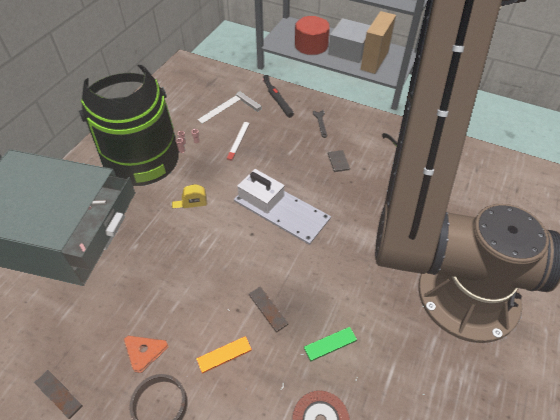

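Top picture: jig with cover at (288,215), cover at (292,188). The strip could be dark strip (184,249), orange (133,234), green (176,310), or far-left scraps (38,70), (60,138), (71,274). The short plate is at (374,243). By the description I choose the dark one at (184,249), which is (268,309) in the scene picture.

```bash
python3 - <<'E'
from h import *
np.set_printoptions(precision=4,suppress=True)
A=np.load("pics/top0.npz");B=np.load("pics/scene0.npz")
print("top cam",A["M"],A["K"]);
def rect(pts,l):
    r=cv2.minAreaRect((pts[:,:2]*1000).astype(np.float32)); print(l,len(pts),r, "z",np.median(pts[:,2]))
for Z,n,(px) in((A,"top",[(184,249),(374,243),(280,225),(292,203),(292,186)]),(B,"scene",[(268,309),(338,160),(290,215),(262,192),(262,180)])):
    P=Z["P"]
    for u,v in px: print(n,u,v,P[v,u])
    # jig region box in world
    g=Z["im"].astype(int); 
    x0=P[225,280] if n=="top" else P[215,290]
    m=(abs(P[...,0]-x0[0])<.3)&(abs(P[...,1]-x0[1])<.12)
    for lo,hi,l in((.007,.02,"bed"),(.055,.07,"covertop"),(.08,.11,"handle")):
        k=(m&(P[...,2]>lo)&(P[...,2]<hi)).astype(np.uint8)
        nn,lab,st,c=cv2.connectedComponentsWithStats(k)
        i=1+np.argmax(st[1:,4]); rect(P[lab==i],n+l)
    u,v=px[0]; s=P[v,u]
    k=((np.linalg.norm(P[...,:2]-s[:2],axis=-1)<.09)&(P[...,2]>.005)&(P[...,2]<.02)).astype(np.uint8)
    nn,lab,st,c=cv2.connectedComponentsWithStats(k); rect(P[lab==lab[v,u]],n+"strip")
# dark pixel check
a=cv2.imread("pics/top0.png")[215:290,140:220]; b=cv2.imread("pics/scene0.png")[270:345,228:308]
cv2.imwrite("pics/crop.png",cv2.resize(np.hstack([a,b]),None,fx=4.5,fy=4.5,interpolation=cv2.INTER_CUBIC))
E
```

```text
top cam [[ 0.0198 -0.9949  0.099   0.3903]
 [-0.9997 -0.0185  0.0142 -0.0341]
 [-0.0123 -0.0992 -0.995   1.4905]
 [ 0.      0.      0.      1.    ]] [524.0334 524.0334 278.1795 213.0411]
top 184 249 [0.4304 0.2508 0.0116]
top 374 243 [ 0.4579 -0.2851  0.0067]
top 280 225 [ 0.5033 -0.0189  0.014 ]
top 292 203 [ 0.5604 -0.0511  0.0648]
top 292 186 [ 0.6034 -0.05    0.0912]
topbed 2123 ((532.2739868164062, -39.65068817138672), (114.7623291015625, 259.2946472167969), 81.54039001464844) z 0.011381991891260324
topcovertop 929 ((602.8391723632812, -48.91094207763672), (79.86994171142578, 104.25399017333984), 79.53477478027344) z 0.0611248406480267
tophandle 125 ((602.0318603515625, -48.7921028137207), (13.88186264038086, 64.39555358886719), 79.29853820800781) z 0.09240686067552173
topstrip 467 ((429.12353515625, 250.8549041748047), (39.889137268066406, 119.79560852050781), 59.23705291748047) z 0.009570439281450405
scene 268 309 [0.4318 0.254  0.0072]
scene 338 160 [ 0.4612 -0.2872  0.0051]
scene 290 215 [ 0.5032 -0.0254  0.0104]
scene 262 192 [ 0.5913 -0.029   0.0604]
scene 262 180 [ 0.5969 -0.042   0.0944]
scenebed 1995 ((534.06787109375, -39.24224090576172), (117.3855972290039, 260.1338195800781), 80.86270141601562) z 0.012577348298954183
scenecovertop 706 ((605.4983520507812, -48.0418815612793), (83.93709564208984, 107.0152587890625), 79.85987854003906) z 0.06225671565736074
scenehandle 144 ((605.6234130859375, -48.636962890625), (17.678627014160156, 67.70584869384766), 78.5427474975586) z 0.09260118894536312
scenestrip 687 ((432.84539794921875, 253.4193572998047), (37.67512512207031, 121.21526336669922), 60.6508674621582) z 0.010270914301506506
```

View pics/crop.png

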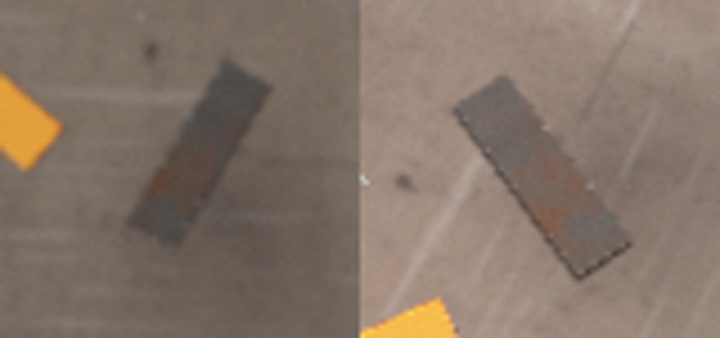

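The crop shows a dark, rusty steel strip in both views, plain and rectangular, about 120 x 37 mm. It is the right one. Jig yaw is about -9° and cover yaw about -10°.

```bash
cat >> h.py <<'E'
def plan(xyz,yaw):
    "xyz in mm, yaw deg of tool x in world; prints shift in tool axes, then turn (after the shift)"
    from scipy.spatial.transform import Rotation as Ro
    s=ctrl.sense(); R=np.array(s["tool_rot"]); d=R.T@(np.array(xyz)-1000*s["position"])
    c,n=np.cos(np.radians(yaw)),np.sin(np.radians(yaw)); G=np.array([[c,n,0],[n,-c,0],[0,0,-1]])
    print("t",round(s["time"],2),"pos",np.round(s["position"]*1000,1),"shift",np.round(d,1),"turn",np.round(Ro.from_matrix(R.T@G).as_rotvec(degrees=True),2),"F",np.round(s["ft_force"],1),"grip",round(s["grip_width"]*1000,1),round(s["grasp_force"],1),"M",np.round(s["moment"],2))
E
python3 -c "
from h import *
plan((540,-47,230),-10)"
```

```text
t 0.1 pos [ 211.2 -588.   230.8] shift [ 492.3 -398.     1.2] turn [-6.000e-02  1.000e-02  2.975e+01] F [-0.6  0.4 -0.2] grip 85.7 0.0 M [0.   0.01 0.  ]
```

Call:
play_rows --deltas '[[[0,0,0,40,-32,0,85],[0,0,0,46,-37,0,85],[0,0,0,46,-37,0,85],[0,0,0,46,-37,0,85],[0,0,0,46,-37,0,85],[0,0,0,46,-37,0,85],[0,0,0,46,-37,0,85],[0,0,0,46,-37,0,85],[0,0,0,46,-37,0,85],[0,0,0,46,-37,0,85]]]'

```text
time: 1.35
position: [0.5159, -0.0894, 0.2312]
tool_rot: [[0.941, 0.338, -0.0], [0.338, -0.941, -0.0], [-0.0, 0.0, -1.0]]
ft_force: [1.3, -1.2, 0.8]
grip_width: 0.0854
grasp_force: 0.0
```

Call:
play_rows --deltas '[[[0,0,10,30,-24,0,85],[0,0,10,0,0,0,85],[0,0,9.8,0,0,0,85],[0,0,0,0,0,0,85],[0,0,0,0,0,0,85]]]'

```text
time: 1.98
position: [0.5352, -0.0586, 0.2312]
tool_rot: [[0.985, -0.171, -0.0], [-0.171, -0.985, -0.0], [-0.0, 0.0, -1.0]]
ft_force: [-0.6, -0.1, 0.5]
grip_width: 0.085
grasp_force: 0.0
```

```bash
python3 -c "
from h import *
plan((540,-47,230),-10)
grab('wrist','w1')"
```

```text
t 1.98 pos [535.2 -58.6 231.2] shift [  2.7 -12.3   1.2] turn [0.   0.01 0.16] F [-0.6 -0.1  0.5] grip 85.0 0.0 M [ 0.04  0.04 -0.03]
```

View pics/w1.png

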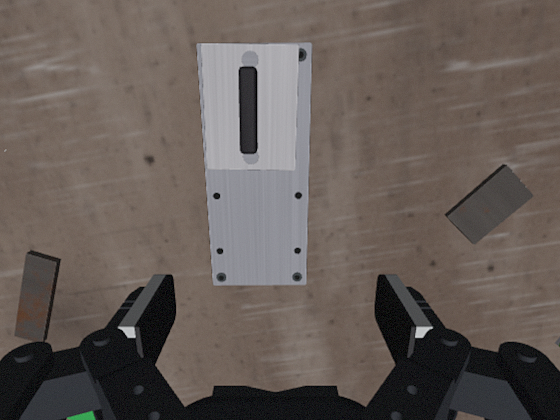

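The wrist view shows the whole jig: bed near corners at (213,285) and (306,285), handle from (248,67) to (248,153), the strip at (38,297) and the short plate at (490,204).

```bash
cat >> h.py <<'E'
def comps(P,lo,hi,cen,rad,lab_=''):
    k=((np.linalg.norm(P[...,:2]*1000-np.array(cen),axis=-1)<rad)&(P[...,2]>lo)&(P[...,2]<hi)).astype(np.uint8)
    n,lab,st,c=cv2.connectedComponentsWithStats(k); i=1+np.argmax(st[1:,4]); p=P[lab==i]
    r=cv2.minAreaRect((p[:,:2]*1000).astype(np.float32)); print(lab_,len(p),np.round(r[0],1),np.round(r[1],1),round(r[2],2),"z",round(1000*np.median(p[:,2]),1)); return p
E
python3 - <<'E'
from h import *
P=np.load("pics/w1.npz")["P"]
comps(P,.007,.02,(533,-40),170,"bed"); comps(P,.055,.07,(604,-49),80,"cover");comps(P,.085,.11,(604,-49),60,"handle"); comps(P,.005,.02,(431,252),90,"strip")
# bed side edges in front of cover, by jig-local coordinates
y=np.radians(-9.2);c,s=np.cos(y),np.sin(y)
Q=(P[...,:2]*1000-[533,-40])@np.array([[c,-s],[s,c]])
m=(P[...,2]>.008)&(P[...,2]<.018)&(abs(Q[...,0])<150)&(abs(Q[...,1])<70)
for a in range(-130,20,10):
    k=m&(abs(Q[...,0]-a)<5)
    if k.sum()>20: print(a,np.round([Q[...,1][k].min(),Q[...,1][k].max(),1000*np.median(P[...,2][k])],1))
k=m&(abs(Q[...,1])<40); print("xmin",Q[...,0][k].min(), "xmax",Q[...,0][m].max())
E
```

```text
bed 13620 [537.4 -37.9] [110.3 259.9] 80.38 z 12.3
cover 10056 [606.9 -48. ] [ 80.2 104.1] 79.31 z 62.4
handle 1580 [606.6 -48.1] [13.9 65.5] 79.17 z 94.1
strip 2765 [434.7 253. ] [ 36.  121.6] 60.84 z 10.2
-130 [-41.5  52.7  11.4]
-120 [-50.9  58.6  12.2]
-110 [-50.7  57.7  12.3]
-100 [-50.6  58.2  12.2]
-90 [-51.7  57.5  12.2]
-80 [-51.5  58.2  12.3]
-70 [-51.3  58.   12.2]
-60 [-51.   57.8  12.3]
-50 [-51.   58.2  12.3]
-40 [-52.1  57.6  12.3]
-30 [-51.9  58.   12.2]
-20 [-51.6  57.7  12.3]
-10 [-51.4  57.6  12.3]
0 [-52.3  57.7  12.3]
10 [-52.3  57.3  12.3]
xmin -126.29051271305265 xmax 133.97733891231135
```

```bash
python3 -c "
from h import *
plan((605.5,-48.2,69),-10.7)"
```

```text
t 2.02 pos [535.2 -58.6 231.2] shift [ 67.4 -22.4 162.2] turn [0.   0.01 0.82] F [ 0.1 -0.5 -0.2] grip 84.9 0.0 M [-0.02 -0.04 -0.03]
```

Call:
play_rows --deltas '[[[0,0,0.8,34,-11,20,85],[0,0,0,33.4,-11.4,32,85],[0,0,0,0,0,40,85],[0,0,0,0,0,35,85],[0,0,0,0,0,25,85],[0,0,0,0,0,10,85],[0,0,0,0,0,0,85],[0,0,0,0,0,0,85]]]'

```text
time: 3.02
position: [0.6061, -0.0488, 0.0704]
tool_rot: [[0.982, -0.188, 0.002], [-0.188, -0.982, -0.0], [0.002, 0.0, -1.0]]
ft_force: [0.8, 0.6, 0.1]
grip_width: 0.085
grasp_force: 0.0
```

Call:
play_rows --deltas '[[[0,0,0,0,0,0,40],[0,0,0,0,0,0,20],[0,0,0,0,0,0,5],[0,0,0,0,0,0,5],[0,0,0,0,0,0,5],[0,0,0,0,0,0,5],[0,0,0,0,0,0,5],[0,0,0,0,0,0,5]]]'

```text
time: 4.03
position: [0.6057, -0.0488, 0.0694]
tool_rot: [[0.982, -0.188, 0.0], [-0.188, -0.982, -0.0], [0.0, 0.0, -1.0]]
ft_force: [-0.1, -1.1, 2.9]
grip_width: 0.0128
grasp_force: 61.1
```

Call:
play_rows --deltas '[[[0,0,0,0,0,-5,5],[0,0,0,0,0,-12,5],[0,0,0,0,0,-20,5],[0,0,0,0,0,-25,5],[0,0,0,0,0,-20,5],[0,0,0,0,0,-5,5],[0,0,0,0,0,0,5]]]'

```text
time: 4.9
position: [0.6055, -0.0486, 0.1564]
tool_rot: [[0.982, -0.188, 0.0], [-0.188, -0.982, -0.0], [0.0, 0.0, -1.0]]
ft_force: [-0.2, -1.1, -1.8]
grip_width: 0.0133
grasp_force: 60.4
```

```bash
python3 -c "
from h import *
plan((617,-213,58),-10.8)"
```

```text
t 4.9 pos [605.5 -48.6 156.4] shift [ 42.2 159.3  98.4] turn [ 0.   -0.01 -0.04] F [-0.2 -1.1 -1.8] grip 13.3 60.4 M [ 0.   -0.02  0.04]
```

Call:
play_rows --deltas '[[[0,0,0,5,15,0,5],[0,0,0,8,30,0,5],[0,0,0,10,38,0,5],[0,0,0,10,38,0,5],[0,0,0,6,26,5,5],[0,0,0,3,12,15,5],[0,0,0,0,0,25,5],[0,0,0,0,0,25,5],[0,0,0,0,0,15,5],[0,0,0,0,0,5,5]]]'

```text
time: 6.15
position: [0.6166, -0.2125, 0.065]
tool_rot: [[0.982, -0.188, -0.002], [-0.188, -0.982, 0.001], [-0.002, -0.0, -1.0]]
ft_force: [-0.2, 0.4, -1.8]
grip_width: 0.0126
grasp_force: 60.3
```

Call:
play_rows --deltas '[[[0,0,0,0,0,3,5],[0,0,0,0,0,2,5],[0,0,0,0,0,1.5,5],[0,0,0,0,0,1.5,5],[0,0,0,0,0,0,5],[0,0,0,0,0,0,5]]]'

```text
time: 6.9
position: [0.617, -0.2128, 0.0584]
tool_rot: [[0.982, -0.188, 0.0], [-0.188, -0.982, -0.0], [0.0, 0.0, -1.0]]
ft_force: [-0.5, -0.6, -2.8]
grip_width: 0.0129
grasp_force: 60.3
```

Call:
play_rows --deltas '[[[0,0,0,0,0,0.5,5],[0,0,0,0,0,0.5,5],[0,0,0,0,0,0,5],[0,0,0,0,0,0,5]]]'

```text
time: 7.4
position: [0.617, -0.2129, 0.0575]
tool_rot: [[0.982, -0.188, 0.0], [-0.188, -0.982, -0.0], [0.0, 0.0, -1.0]]
ft_force: [-0.9, -1.6, 1.0]
grip_width: 0.0129
grasp_force: 60.8
```

Call:
play_rows --deltas '[[[0,0,0,0,0,0.4,5],[0,0,0,0,0,0,5],[0,0,0,0,0,0,14],[0,0,0,0,0,0,16],[0,0,0,0,0,0,20],[0,0,0,0,0,0,35],[0,0,0,0,0,0,60],[0,0,0,0,0,0,80],[0,0,0,0,0,0,80]]]'

```text
time: 8.52
position: [0.617, -0.2128, 0.0569]
tool_rot: [[0.982, -0.188, 0.0], [-0.188, -0.982, -0.0], [0.0, 0.0, -1.0]]
ft_force: [-0.1, 0.8, 0.1]
grip_width: 0.08
grasp_force: 0.0
```

Call:
play_rows --deltas '[[[0,0,0,0,0,-5,80],[0,0,0,0,0,-20,80],[0,0,0,0,0,-40,80],[0,0,0,0,0,-60,80],[0,0,0,0,0,-50,80],[0,0,0,-40,-45,0,80],[0,0,0,-40,-45,0,80],[0,0,0,-40,-45,0,80],[0,0,0,0,0,0,80],[0,0,0,0,0,0,80]]]'

```text
time: 9.78
position: [0.525, -0.0577, 0.2332]
tool_rot: [[0.982, -0.188, 0.002], [-0.188, -0.982, -0.001], [0.002, 0.0, -1.0]]
ft_force: [0.4, -0.0, 0.1]
grip_width: 0.0801
grasp_force: 0.0
```

```bash
python3 - <<'E'
from h import *
plan((431,252,150),-29)
im,d,P=grab('wrist','w2')
T=grab('top','t2')[2]
for p,n in((P,"w"),(T,"t")):
    comps(p,.04,.056,(617,-213),90,n+"cover"); comps(p,.075,.1,(617,-213),80,n+"handle")
    comps(p,.007,.02,(537,-38),165,n+"bed"); comps(p,.043,.056,(617,-55),60,n+"housing");comps(p,.03,.0425,(570,-45),60,n+"pad")
E
```

```text
t 9.78 pos [525.  -57.7 233.2] shift [-150.6 -286.6   82.8] turn [-0.   -0.13 18.19] F [ 0.4 -0.   0.1] grip 80.1 0.0 M [ 0.02  0.01 -0.02]
wcover 8372 [ 610.7 -210.1] [81.  88.6] 78.89 z 50.4
whandle 1780 [ 616.4 -210.8] [14.6 61.6] 79.15 z 82.0
wbed 20661 [537.2 -37.9] [110.3 260.4] 80.39 z 12.3
whousing 3745 [625.8 -52.8] [60.2 47.8] 80.2 z 48.6
wpad 1099 [584.3 -46.2] [43.1 36. ] 79.17 z 39.3
tcover 922 [ 614.5 -212.5] [ 80.4 105.8] 79.17 z 48.9
thandle 116 [ 614.8 -212.4] [14.3 66.7] 78.13 z 80.0
tbed 46 [652.  -88.7] [50.5  8.9] 77.2 z 11.4Traceback (most recent call last):
  File "<stdin>", line 7, in <module>
  File "h.py", line 23, in comps
    n,lab,st,c=cv2.connectedComponentsWithStats(k); i=1+np.argmax(st[1:,4]); p=P[lab==i]
                                                        ~~~~~~~~~^^^^^^^^^^
    return _wrapfunc(a, 'argmax', axis=axis, out=out, **kwds)
    return bound(*args, **kwds)
ValueError: attempt to get argmax of an empty sequence
```

View pics/w2.png

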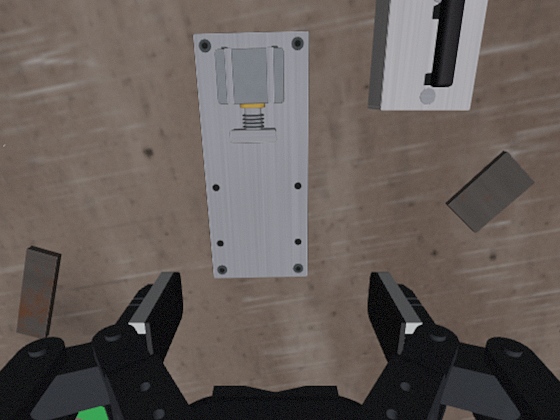

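The cover stands upright on the bench (top at 50 mm) and the stop pad is exposed at (252,134). The strip is at (38,292). Next I look at it from closer.

```bash
python3 -c "
from h import *
plan((375,283,220),-29.2)"
```

```text
t 9.88 pos [525.1 -58.4 232.4] shift [-211.9 -306.9   12.1] turn [ 0.   -0.06 18.31] F [0.2 0.  0.8] grip 79.9 0.0 M [ 0.04 -0.   -0.  ]
```

Call:
play_rows --deltas '[[[0,0,0,-26,-38,2,70],[0,0,0,-32,-46,2,60],[0,0,0,-32,-46,2,55],[0,0,0,-32,-46,2,55],[0,0,0,-32,-46,2,55],[0,0,0,-32,-46,2,55],[0,0,0,-26,-39,0,55],[0,0,9,0,0,0,55],[0,0,9.3,0,0,0,55],[0,0,0,0,0,0,55]]]'

```text
time: 11.12
position: [0.3748, 0.2836, 0.2198]
tool_rot: [[0.874, -0.487, -0.0], [-0.487, -0.874, -0.0], [0.0, 0.0, -1.0]]
ft_force: [0.7, 0.7, -0.6]
grip_width: 0.0551
grasp_force: 0.0
```

Call:
play_rows --deltas '[[[0,0,0,0,0,0,55],[0,0,0,0,0,0,55]]]'

```text
time: 11.38
position: [0.3744, 0.2836, 0.2198]
tool_rot: [[0.874, -0.486, 0.0], [-0.486, -0.874, -0.0], [0.0, 0.0, -1.0]]
ft_force: [0.0, 0.5, -0.7]
grip_width: 0.0549
grasp_force: 0.0
```

```bash
python3 - <<'E'
from h import *
P=grab('wrist','w3')[2]
comps(P,.006,.02,(432,252),90,"strip")
plan((434,252.5,1),-29.2)
E
```

```text
strip 4594 [434.5 253.2] [ 35.1 119. ] 60.76 z 10.4
t 11.43 pos [374.3 283.6 219.8] shift [ 67.3  -1.9 218.8] turn [ 0.01 -0.    0.11] F [-0.1 -1.   0.5] grip 55.0 0.0 M [0.01 0.03 0.01]
```

Call:
play_rows --deltas '[[[0,0,0,20,-1,20,55],[0,0,0,30,-1,40,55],[0,0,0,17.5,0,50,55],[0,0,0,0,0,50,55],[0,0,0,0,0,35,55],[0,0,0,0,0,15,55],[0,0,0,0,0,5,55],[0,0,0,0,0,3,55],[0,0,0,0,0,0,55],[0,0,0,0,0,0,55]]]'

```text
time: 12.68
position: [0.4343, 0.2528, 0.0026]
tool_rot: [[0.873, -0.487, 0.001], [-0.487, -0.873, 0.0], [0.001, -0.001, -1.0]]
ft_force: [0.0, 0.4, 0.1]
grip_width: 0.0553
grasp_force: 0.0
```

Call:
play_rows --deltas '[[[0,0,0,0,0,0,45],[0,0,0,0,0,0,38],[0,0,0,0,0,0,30],[0,0,0,0,0,0,25],[0,0,0,0,0,0,25],[0,0,0,0,0,0,25],[0,0,0,0,0,0,25],[0,0,0,0,0,0,25]]]'

```text
time: 13.68
position: [0.434, 0.2527, 0.0024]
tool_rot: [[0.873, -0.487, 0.0], [-0.487, -0.873, 0.0], [0.0, -0.0, -1.0]]
ft_force: [-1.5, -0.5, 7.5]
grip_width: 0.0332
grasp_force: 59.4
```

Call:
play_rows --deltas '[[[0,0,0,0,0,-3,25],[0,0,0,0,0,-8,25],[0,0,0,0,0,-20,25],[0,0,0,0,0,-30,25],[0,0,0,0,0,-30,25],[0,0,0,0,0,-9,25],[0,0,0,0,0,0,25],[0,0,0,0,0,0,25]]]'

```text
time: 14.68
position: [0.4336, 0.2525, 0.1009]
tool_rot: [[0.873, -0.487, -0.002], [-0.487, -0.873, -0.001], [-0.001, 0.001, -1.0]]
ft_force: [0.0, 0.2, -4.4]
grip_width: 0.033
grasp_force: 60.5
```

```bash
python3 - <<'E'
from h import *
y=np.radians(-9.6); c,s=np.cos(y),np.sin(y)
J=np.array([537.2,-38.4])
x=-65.
plan((*(J+np.array([c,s])*x),60),-9.6)
P=grab('wrist','w4')[2]
T=np.array(ctrl.sense()["tool_rot"]);L=(P-ctrl.sense()["position"])@T*1000
m=(abs(L[...,1])<30)&(L[...,0]>12)&(L[...,0]<75)&(L[...,2]>-25)&(L[...,2]<5)
p=L[m]; print(len(p))
r=cv2.minAreaRect(p[:,:2].astype(np.float32));print(r)
A=np.c_[p[:,:2],np.ones(len(p))];print("plane z=ax+by+c",np.linalg.lstsq(A,p[:,2],rcond=None)[0])
E
```

```text
t 14.68 pos [433.6 252.5 100.9] shift [171.  225.2  41. ] turn [  0.07   0.07 -19.55] F [ 0.   0.2 -4.4] grip 33.0 60.5 M [ 0.01 -0.02  0.01]
9837
((35.86894989013672, -1.3731575012207031), (45.12102127075195, 47.72492980957031), 89.97953796386719)
plane z=ax+by+c [ 1.92227887e-02  3.37942625e-04 -8.73867792e+00]
```

View pics/w4.png

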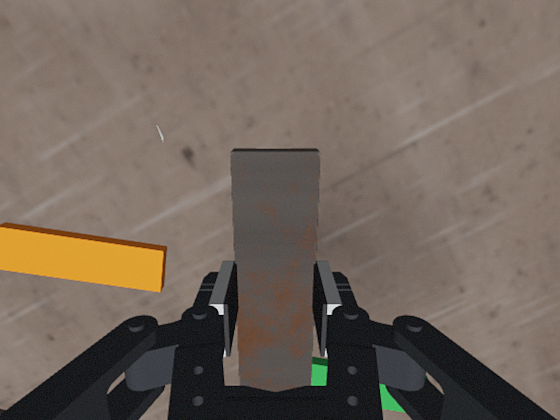

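The strip is held square between the pads, its front edge at (275,150). In the tool frame it is centred and the underside is about 1.3 mm below the TCP. The wrist camera reads about 1.3 mm to tool -y, so I correct the jig by that.

```bash
cat >> h.py <<'E'
JX=np.array([537.,-39.2]); JY=-9.6
def jplan(x,y,z):
    c,s=np.cos(np.radians(JY)),np.sin(np.radians(JY))
    plan((*(JX+[c*x-s*y,s*x+c*y]),z),JY)
    p=ctrl.sense()["position"][:2]*1000-JX; print("tcp in jig",np.round([c*p[0]+s*p[1],-s*p[0]+c*p[1]],2))
E
python3 -c "
from h import *
jplan(-58,0,100)"
```

```text
t 14.72 pos [433.6 252.5 100.8] shift [177.7 223.8   1. ] turn [  0.08   0.08 -19.54] F [ 0.1  0.7 -4. ] grip 32.8 60.5 M [ 0.01 -0.01  0.03]
tcp in jig [-150.6   270.32]
```

Call:
play_rows --deltas '[[[0,0,0,10,13,0,25],[0,0,0,24,30,0,25],[0,0,0,30,38,0,25],[0,0,0,32,40,0,25],[0,0,0,32,40,0,25],[0,0,0,26,33,0,25],[0,0,0,16,20,0,25],[0,0,0,7.7,9.8,0,25],[0,0,0,0,0,0,25]]]'

```text
time: 15.85
position: [0.48, -0.0298, 0.1016]
tool_rot: [[0.873, -0.488, -0.001], [-0.488, -0.873, 0.0], [-0.001, 0.0, -1.0]]
ft_force: [-0.2, 1.4, -4.5]
grip_width: 0.0329
grasp_force: 60.6
```

Call:
play_rows --deltas '[[[0,0,-4,0,0,0,25],[0,0,-6,0,0,0,25],[0,0,-6,0,0,0,25],[0,0,-3.5,0,0,20,25],[0,0,0,0,0,25,25],[0,0,0,0,0,12,25],[0,0,0,0,0,0,25],[0,0,0,0,0,0,25]]]'

```text
time: 16.85
position: [0.4805, -0.0292, 0.0455]
tool_rot: [[0.986, -0.167, 0.001], [-0.167, -0.986, -0.0], [0.001, 0.0, -1.0]]
ft_force: [0.1, 0.6, -4.0]
grip_width: 0.0333
grasp_force: 60.6
```

```bash
python3 - <<'E'
from h import *
jplan(-58,0,16)
s=ctrl.sense();P=grab('wrist','w5')[2]
T=np.array(s["tool_rot"]);L=(P-s["position"])@T*1000; np.save("pics/w5L.npy",L)
z=P[...,2]*1000
def rng(n,m): print(n,m.sum(),np.round(np.percentile(L[m],[1,50,99],axis=0),1).tolist())
near=(L[...,0]>30)&(L[...,0]<200)
rng("strip front part",(L[...,0]>35)&(L[...,0]<70)&(abs(L[...,1])<25)&(z>40))
rng("pad top",(z>37)&(z<42)&(L[...,0]>80)&(L[...,0]<100)&(abs(L[...,1])<40))
for a in (70,85,140): rng(f"bed {a}",(z>8)&(z<15)&(abs(L[...,0]-a)<5)&(abs(L[...,1])<75))
rng("housing",(z>46)&(z<52)&(L[...,0]>110)&(abs(L[...,1])<60))
E
```

```text
t 16.85 pos [480.5 -29.2  45.5] shift [-0.6  0.5 29.5] turn [ 0.01 -0.05 -0.03] F [ 0.1  0.6 -4. ] grip 33.3 60.6 M [ 0.06  0.02 -0.01]
tcp in jig [-57.38   0.47]
strip front part 5625 [[35.3, -18.2, -9.5], [48.6, -1.3, -8.0], [60.0, 16.0, -0.8]]
pad top 3468 [[87.2, -21.8, 3.7], [93.0, -0.5, 5.2], [98.6, 20.7, 7.3]]
bed 70 4676 [[65.3, -53.8, 31.5], [70.2, -0.9, 33.0], [74.9, 52.7, 34.7]]
bed 85 4396 [[80.4, -54.1, 31.5], [84.5, -0.4, 33.1], [89.8, 52.9, 34.7]]Traceback (most recent call last):
  File "<stdin>", line 10, in <module>
  File "<stdin>", line 6, in rng
    return _quantile_unchecked(
        a, q, axis, out, overwrite_input, method, keepdims, weights)
    return _ureduce(a,
                    func=_quantile_ureduce_func,
    ...<5 lines>...
                    overwrite_input=overwrite_input,
                    method=method)
    r = func(a, **kwargs)
    result = _quantile(arr,
                       quantiles=q,
    ...<2 lines>...
                       out=out,
                       weights=wgt)
    slices_having_nans = np.isnan(arr[-1, ...])
                                  ~~~^^^^^^^^^
IndexError: index -1 is out of bounds for axis 0 with size 0
```

View pics/w5.png

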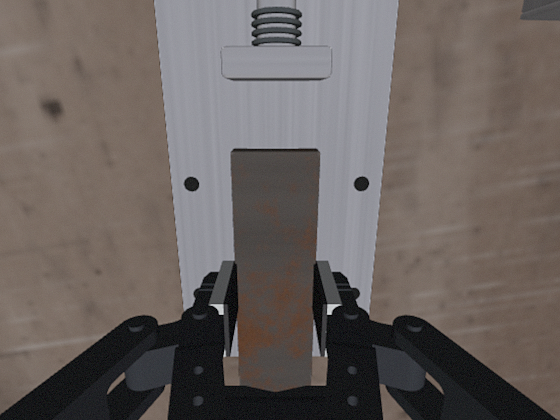

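The picture shows the strip front at (275,150) in line with the stop pad front at (276,78). The gap is 27 mm and the lateral offset 0.8 mm.

Call:
play_rows --deltas '[[[0,0,0,0,0.7,8,25],[0,0,0,0,0,12,25],[0,0,0,0,0,7,25],[0,0,0,0,0,2.5,25],[0,0,0,0,0,0,25],[0,0,0,0,0,0,25]]]'

```text
time: 17.65
position: [0.4802, -0.0301, 0.0155]
tool_rot: [[0.986, -0.168, 0.0], [-0.168, -0.986, -0.0], [0.0, 0.0, -1.0]]
ft_force: [0.2, 0.4, -3.7]
grip_width: 0.033
grasp_force: 60.6
```

Call:
play_rows --deltas '[[[0,0,0,0,0,0.5,25],[0,0,0,0,0,0.5,25],[0,0,0,0,0,0,25],[0,0,0,0,0,0,25]]]'

```text
time: 18.15
position: [0.4802, -0.0301, 0.0144]
tool_rot: [[0.986, -0.168, 0.0], [-0.168, -0.986, -0.0], [0.0, 0.0, -1.0]]
ft_force: [0.2, 0.0, -2.7]
grip_width: 0.0326
grasp_force: 60.7
```

Call:
play_rows --deltas '[[[0,0,0,0,0,0.4,25],[0,0,0,0,0,0,25],[0,0,0,0,0,0,25]]]'

```text
time: 18.52
position: [0.4802, -0.03, 0.0144]
tool_rot: [[0.986, -0.168, 0.001], [-0.168, -0.986, -0.0], [0.001, 0.0, -1.0]]
ft_force: [-1.5, 0.1, 5.4]
grip_width: 0.0326
grasp_force: 61.6
```

Call:
play_rows --deltas '[[[0,0,0,0,0,0.4,25],[0,0,0,0,0,0,25],[0,0,0,0,0,0,25]]]'

```text
time: 18.9
position: [0.4802, -0.0301, 0.0144]
tool_rot: [[0.986, -0.167, 0.001], [-0.167, -0.986, -0.0], [0.001, 0.0, -1.0]]
ft_force: [-2.8, 0.6, 12.2]
grip_width: 0.0329
grasp_force: 62.5
```

Call:
play_rows --deltas '[[[0,0,0,0,0,-0.6,25],[0,0,0,3,0,0,25],[0,0,0,6,0,0,25],[0,0,0,6,0,0,25],[0,0,0,5,0,0,25],[0,0,0,3,0,0,25],[0,0,0,0,0,0,25],[0,0,0,0,0,0,25]]]'

```text
time: 19.9
position: [0.502, -0.0337, 0.0144]
tool_rot: [[0.986, -0.167, -0.002], [-0.167, -0.986, 0.0], [-0.002, 0.0, -1.0]]
ft_force: [-5.3, 1.5, 8.5]
grip_width: 0.0328
grasp_force: 62.0
```

```bash
python3 -c "
from h import *
jplan(-20,0,14)
s=ctrl.sense();P=grab('wrist','w6')[2];L=(P-s['position'])@np.array(s['tool_rot'])*1000;z=P[...,2]*1000
def rng(n,m): print(n,m.sum(),np.round(np.percentile(L[m],[1,50,99],axis=0),1).tolist())
rng('strip',(L[...,0]>35)&(L[...,0]<62)&(abs(L[...,1])<25)&(z>17)&(z<28))
rng('pad',(z>37)&(z<42)&(L[...,0]>55)&(L[...,0]<90)&(abs(L[...,1])<30))
"
```

```text
t 19.9 pos [502.  -33.7  14.4] shift [15.5 -0.4  0.4] turn [ 0.    0.1  -0.04] F [-5.3  1.5  8.5] grip 32.8 62.0 M [ 0.19  0.86 -0.01]
tcp in jig [-35.46  -0.4 ]
strip 5543 [[35.3, -18.2, -9.6], [48.4, -0.9, -8.2], [59.9, 16.0, -4.0]]
pad 5269 [[65.4, -22.6, -27.4], [72.0, -1.5, -26.0], [89.4, 19.8, -22.9]]
```

Call:
play_rows --deltas '[[[0,0,0,1,0,-0.3,25],[0,0,0,2,0,0,25],[0,0,0,2,0,0,25],[0,0,0,2,0,0,25],[0,0,0,2,0,0,25],[0,0,0,2,0,0,25],[0,0,0,2,0,0,25],[0,0,0,0,0,0,25],[0,0,0,0,0,0,25]]]'

```text
time: 21.08
position: [0.5135, -0.0357, 0.0144]
tool_rot: [[0.986, -0.167, -0.005], [-0.167, -0.986, 0.001], [-0.005, 0.0, -1.0]]
ft_force: [-12.4, 1.1, 8.7]
grip_width: 0.0329
grasp_force: 62.1
```

```bash
cat > look.py <<'E'
from h import *
import sys
jplan(-20,0,14)
s=ctrl.sense();P=grab('wrist',sys.argv[1])[2];L=(P-s['position'])@np.array(s['tool_rot'])*1000;z=P[...,2]*1000
def rng(n,m): print(n,m.sum(),np.round(np.percentile(L[m],[1,50,99],axis=0),1).tolist())
rng('strip',(L[...,0]>35)&(L[...,0]<62)&(abs(L[...,1])<25)&(z>17)&(z<28))
rng('pad',(z>37)&(z<42)&(L[...,0]>50)&(L[...,0]<90)&(abs(L[...,1])<30))
E
python3 look.py w7
```

```text
t 21.07 pos [513.5 -35.7  14.4] shift [ 3.8 -0.5  0.4] turn [ 0.    0.28 -0.04] F [-12.4   1.1   8.7] grip 32.9 62.1 M [ 0.23  2.1  -0.03]
tcp in jig [-23.79  -0.46]
strip 4682 [[35.3, -18.2, -9.8], [46.4, -0.9, -8.4], [56.8, 16.0, -7.0]]
pad 5998 [[60.0, -22.7, -27.7], [67.8, -1.6, -26.1], [89.2, 19.8, -23.1]]
```

Call:
play_rows --deltas '[[[0,0,0,1,0,0,25],[0,0,0,1.5,0,0,25],[0,0,0,1.2,0,0,25],[0,0,0,0.6,0,0,25],[0,0,0,0,0,0,25],[0,0,0,0,0,0,25],[0,0,0,0,0,0,25],[0,0,0,0,0,0,25],[0,0,0,0,0,0,25]]]'

```text
time: 22.25
position: [0.5163, -0.0361, 0.0144]
tool_rot: [[0.986, -0.167, -0.008], [-0.167, -0.986, 0.001], [-0.008, -0.0, -1.0]]
ft_force: [-18.7, 1.5, 14.5]
grip_width: 0.0331
grasp_force: 62.7
```

```bash
python3 look.py w8; python3 - <<'E'
from h import *
P=grab('top','t8')[2]; comps(P,.04,.056,(617,-213),90,"cover")
a=cv2.imread("pics/w8.png"); b=cv2.imread("pics/t8.png")[130:280,220:420]
cv2.imwrite("pics/end.png",np.hstack([cv2.resize(a,(440,330)),cv2.resize(b,(350,330))]))
E
```

```text
t 22.25 pos [516.3 -36.1  14.4] shift [ 0.9 -0.4  0.4] turn [-0.    0.46 -0.03] F [-18.7   1.5  14.5] grip 33.1 62.7 M [ 0.28  3.06 -0.05]
tcp in jig [-20.92  -0.43]
strip 4679 [[35.2, -18.2, -10.0], [46.4, -0.9, -8.5], [56.7, 16.0, -7.1]]
pad 5856 [[60.1, -22.7, -28.0], [67.5, -1.6, -26.4], [86.3, 19.8, -23.4]]
cover 937 [ 614.  -212.4] [ 80.2 105.3] 79.41 z 48.8
```

View pics/end.png

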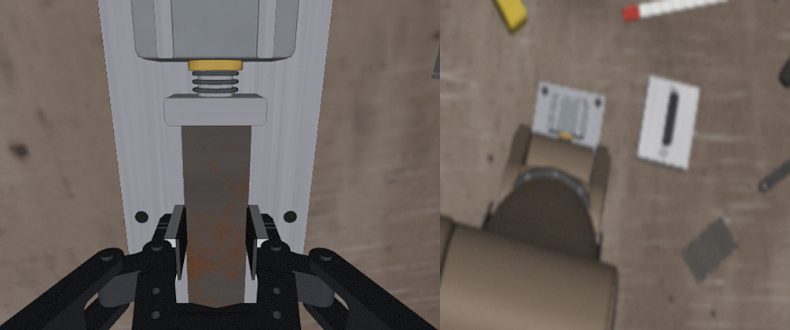

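The last picture shows the strip end flush and central on the pad, the spring about half compressed (about 9.3 mm, 8.5 N), and the cover upright and apart. I hand in.

```bash
python3 -c "
from station import ctrl
print(ctrl.hand_in())"
```

```text
the job is handed in; nothing more can be done
None
```

The job is handed in; the judged result was not shown. The cover stands upright on the bench clear of the jig, and the gripper holds the strip flat and central against the stop, pressed in about 9 mm by camera measurement.

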